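# Wake and zero the glass-weighing scale

## Task

Get the scale ready for weighing glass: with the fingertips, gently press the yellow button to wake it and let it come up again, then gently press the green button, hold it down for about a second to zero the scale, and come away. Do not press the blue or red buttons, and leave the dish on the scale and everything lying around where they are.

Things in the scene. Friction and masses are not known exactly. Their poses are not given: they have to be found in the camera images.
- scale: white bench scale, 250 x 220 mm, fixed to the table by its weight; origin: middle of its underside, on the table. Its x axis points from the button row to the back, y along the button row to the left seen from the buttons, z up. Control panel top 40 mm above the table, with the row of four round buttons centred 92 mm in front of the origin (-x), 48 mm apart. Behind it the steel pan (156 x 190 mm, centred at x = +44 mm), whose top is 60 mm above the table, carries the dish.
- dish: empty white ceramic bowl, 120 mm across the rim, 42 mm high, loose on the scale's pan; origin: middle of its underside
- btn_yellow (a joint): travel of the yellow push button in m: 0 = up, 0.010 = fully down; it works when pressed past 0.004. It moves straight down against a spring (2.4 N to start, 4.6 N at 0.004, 8 N fully down) and comes up by itself
- btn_yellow_top (a point): middle of the top face of the yellow button (moves with it); 26 mm across, 60 mm above the table when up. A grey collar 42 mm across round it is 46 mm above the table. Which colour stands at which place of the row varies
- btn_green (a joint): travel of the green push button in m: 0 = up, 0.010 = fully down; it works when pressed past 0.004. It moves straight down against a spring (2.4 N to start, 4.6 N at 0.004, 8 N fully down) and comes up by itself
- btn_green_top (a point): middle of the top face of the green button (moves with it); 26 mm across, 60 mm above the table when up. A grey collar 42 mm across round it is 46 mm above the table. Which colour stands at which place of the row varies
- btn_blue (a joint): travel of the blue push button in m: 0 = up, 0.010 = fully down; it works when pressed past 0.004. It moves straight down against a spring (2.4 N to start, 4.6 N at 0.004, 8 N fully down) and comes up by itself
- btn_blue_top (a point): middle of the top face of the blue button (moves with it); 26 mm across, 60 mm above the table when up. A grey collar 42 mm across round it is 46 mm above the table. Which colour stands at which place of the row varies
- btn_red (a joint): travel of the red push button in m: 0 = up, 0.010 = fully down; it works when pressed past 0.004. It moves straight down against a spring (2.4 N to start, 4.6 N at 0.004, 8 N fully down) and comes up by itself
- btn_red_top (a point): middle of the top face of the red button (moves with it); 26 mm across, 60 mm above the table when up. A grey collar 42 mm across round it is 46 mm above the table. Which colour stands at which place of the row varies
- disc_red: loose red glass disc, 90 mm across, 5 mm thick, flat on the table; origin: middle of its underside. To be left alone
- disc_lime: loose lime green glass disc, 90 mm across, 5 mm thick, flat on the table; origin: middle of its underside. To be left alone
- disc_orange: loose orange glass disc, 90 mm across, 5 mm thick, flat on the table; origin: middle of its underside. To be left alone
- suction: loose black suction-cup handle standing upright, foot 60 mm across, ball on top, 85 mm high; origin: middle of its underside. To be left alone
- pliers: loose red-handled glass pliers lying flat, 190 x 60 x 14 mm, jaws towards its +x; origin: middle, on the table. To be left alone
- cutter: loose lime-yellow glass cutter lying flat, 140 x 16 x 16 mm, wheel end towards its +x; origin: middle, on the table. To be left alone
- glue: loose white bottle with orange cap, 40 mm across, 110 mm high, standing; origin: middle of its underside. To be left alone
There are look-alikes about, which are no part of the job. There is more than one size of the dish; the one meant has the size given above.

How it is judged:
On the way, in this order (a step that is already met when the one before it is completed fails the run):
1. the yellow button is pressed (more than 4 mm) while the green one is up (value of joint btn_yellow above 0.004 m and value of joint btn_green below 0.002 m), for 0.05 s.
2. the yellow button has come up and the green one is pressed (more than 4 mm) and held for at least 0.7 s (value of joint btn_yellow below 0.002 m and value of joint btn_green above 0.004 m), for 0.7 s.
At the end, for the whole second after the job is handed in: All four buttons are up again (within 1.5 mm); the dish stands upright and at rest on the pan within 10 mm of where it was, and the discs, suction handle, pliers, cutter and bottle are within 15 mm of where they were, not tipped (value of joint each of btn_yellow, btn_green, btn_blue, btn_red below 0.0015 m and distance of dish from where it was at the start of the episode below 0.01 m and angle between dish's own z axis and vertical below 0.1 rad and linear speed of dish below 0.02 m/s and distance of each of disc_red, disc_lime, disc_orange, suction, pliers, cutter, glue from where it was at the start of the episode below 0.015 m and angle between each of disc_red, disc_lime, disc_orange, suction, pliers, cutter, glue's own z axis and vertical below 0.15 rad); the robot touches nothing.
It fails at once if the blue or red button is pressed (more than 2.5 mm) (value of joint any of btn_blue, btn_red above 0.0025 m).
It fails at once if a button or the scale is pressed hard (more than 20 N) (contact force between any of the arm, the fingers and btn_yellow above 20 N or contact force between any of the arm, the fingers and btn_green above 20 N or contact force between any of the arm, the fingers and scale above 20 N).
It fails at once if the dish is shifted or lifted more than 10 mm (distance of dish from where it was at the start of the episode above 0.01 m).
It fails at once if a thing lying around is shifted or lifted more than 15 mm (distance of any of disc_red, disc_lime, disc_orange, suction, pliers, cutter, glue from where it was at the start of the episode above 0.015 m).
It also fails if it takes over 38 s, if anything falls off the work surface, if the arm or the gripper's body presses on something with over 40 N, if the wrist force passes 120 N, or if a joint passes its speed limit or range.

## Robot

A 6-joint arm with a two-finger parallel gripper is mounted at the origin on the work surface. World frame = base frame: x ahead of the robot, y to its left, z up, the work surface at z = 0. Lengths are in m, angles in rad, forces in N, time in s.
With the tool pointing down it reaches from about 0.325 to 0.9 m from the base axis. Payload 6.1 kg.
Tool frame: the origin (TCP) lies midway between the tips of the shut fingers; the grasp point (between the pads) lies 19 mm behind it; z points along the fingers, y is the line along which they close (so a half turn about z gives the same grasp; the last joint's range is limited). The gripper opens to 85 mm and grips with 20 to 120 N. Pads are 22 mm wide; open, the fingers measure 114 mm over their backs; the gripper's body (76 mm by 85 mm) begins 54 mm behind the grasp point. The pads swing forward as they close: fully open they stand 13 mm farther back than shut.
Start: joints at [-1.414, 0.22, 1.526, -0, 1.395, -0.126], TCP at [0.174, -0.6, 0.231] pointing down, gripper open.
Joint ranges: [-2.98, 2.98], [-0.91, 2.08], [0.09, 2.57], [-1.24, 4.39], [0.2, 2.65], [-2.68, 2.68]. Speed limits (rad/s): [2.57, 2.57, 3.01, 3.14, 3.14, 3.14].

## Interface

Orientations are given as a 3x3 rotation matrix whose columns are the frame's x, y, z axes.
In Python, from bench import telemetry, optics, r gives the robot as it stands.
- The arm moves only by the tool step_arm, never from a script. Its argument "moves" is a list of rows, each a list of 6 numbers: the shift along the tool's x, y, z scaled (see below), then the turn, a rotation vector about the tool's x, y, z scaled (see below). A call has 1 to 12 rows; each row shifts and turns the commanded pose from where the row before left it, along the tool's axes as they then stand; what a row does not reach is not made up. The controller multiplies each number of a shift by 300 mm and each number of a turn by pi rad. A row lasts 1/10 s, in which the tool goes at most 50 mm and 8.59 degrees, less where a joint would pass 70% of its speed; a pose out of reach is approached as far as the arm can. A call with a number of a shift or a turn outside -1 to 1 is refused whole. A call with a gripper value outside its range is refused whole. "grip" is the closure, from -1 (fully open) to 1 (shut), so that 0 is half open, set as the call begins (left out, the last holds). The fingers move at their own pace and stop on an object; "force" is the grip in N (left out, the last holds). Time passes only in rows, so rows that do not move let the fingers close. It gives the time, the measured TCP pose, the force, the opening and the grip force at its end, in the units of the state.
- telemetry.get_state(): the state, without advancing time (a new reading comes with each control period).
- optics.camera(name): name is "scene" or "side" or "wrist"; returns the picture (384x512x3 uint8, red, green, blue); there is no depth.
- optics.camera_info(name): a dict with "camera_matrix" (3x3 intrinsics, pixels), "distortion" ([k1, k2, p1, p2, k3] as OpenCV has them; the pictures are not rectified), "extrinsics" (4x4, takes a point from camera to world coordinates). Camera axes: x right, y down, z forward; pixel columns grow to the right and rows downward; lengths in m; the calibration is good to about 2 mm. A picture is of the moment at which its call begins: read the wrist's pose just before it. camera_info takes no time and is no camera call; for the wrist camera it gives the pose at the moment of the call.
- r.job_done(): hands the job in; it is judged then, once.
The state is a dict: "time": time; "joint_positions": joint angles; "qd": joint speeds; "effort": joint torques, N m; "ee_pos": TCP position; "tcp_rot": TCP orientation; "wrist_force": force on the tool from outside, world axes, zero at the start; "torque": the same for the moment, N m; "gripper_width": finger opening in m; "grip_force": force on a finger pad.
Only numpy, scipy, OpenCV 4.12 (cv2) and the standard library are available. Lean on these libraries where they do the work, as an engineer would, in place of code of your own. Each camera call takes 0.05 s, during which the arm holds its last target. There are 200 camera calls.

## Working session

There is one attempt and no reset: what is moved stays moved. The work goes in short steps, Python scripts to look and compute and a tool call to move; the robot and the scene stay as the last step left them, time stands still between calls to the robot, and variables do not carry over. Pictures are saved under pics/ and viewed, at most 10 in all, crops included, and the job is handed in when it is done.

Besides the shell and the picture viewer there is one more tool, called after ">>>" by a JSON object that holds its "name" and its "arguments", one argument or row to a line. step_arm: Moves the arm, as the interface text tells. Its arguments: {"type":"object","properties":{"moves":{"type":"array","items":{"type":"array","items":{"type":"number"}}},"grip":{"type":"number"},"force":{"type":"number"}},"required":["moves"]}

```bash
mkdir -p pics
python3 - <<'E'
from bench import telemetry, optics, r
import cv2, numpy as np
a=optics.camera("scene");b=optics.camera("side")
for n,i in(("scene",a),("side",b)):
    cv2.imwrite(f"pics/{n}0.png",i[:,:,::-1]); c=optics.camera_info(n)
    print(n,np.round(c["camera_matrix"],1).tolist(),np.round(c["distortion"],3),np.round(c["extrinsics"],3).tolist())
s=telemetry.get_state();print(s)
E
```

```text
scene [[374.7, 0.0, 256.9], [0.0, 374.7, 187.8], [0.0, 0.0, 1.0]] [-0.118  0.     0.     0.     0.   ] [[-0.746, 0.539, -0.392, 0.951], [0.666, 0.617, -0.42, 0.434], [0.016, -0.574, -0.819, 0.842], [0.0, 0.0, 0.0, 1.0]]
side [[394.4, 0.0, 259.7], [0.0, 394.4, 197.8], [0.0, 0.0, 1.0]] [0.042 0.    0.    0.    0.   ] [[-0.798, -0.419, 0.433, 0.185], [-0.603, 0.554, -0.574, 0.539], [0.001, -0.719, -0.695, 0.694], [0.0, 0.0, 0.0, 1.0]]
{'time': 0.1, 'joint_positions': array([-1.41407696e+00,  2.21179517e-01,  1.52748681e+00, -3.02264473e-05,
        1.39469057e+00, -1.26109758e-01]), 'qd': array([ 1.56305321e-03, -1.80233314e-03, -3.19609629e-03, -2.82973791e-03,
       -6.81297166e-05, -3.31799970e-04]), 'effort': array([ 6.19026632e-04, -4.98246396e+01, -3.90547585e+01, -2.34659974e-04,
        5.70971970e-03,  2.42417926e-06]), 'ee_pos': array([ 0.17431691, -0.59963709,  0.23029388]), 'tcp_rot': array([[ 9.60268294e-01,  2.79078324e-01, -3.04755069e-04],
       [ 2.79078425e-01, -9.60266740e-01,  1.73797818e-03],
       [ 1.92385881e-04, -1.75397590e-03, -9.99998443e-01]]), 'wrist_force': array([-0.00397747, -0.15922095,  0.34989192]), 'torque': array([0.01956861, 0.03574784, 0.02915787]), 'grip_force': 0.0, 'gripper_width': 0.08531034100380941}
```

View pics/scene0.png

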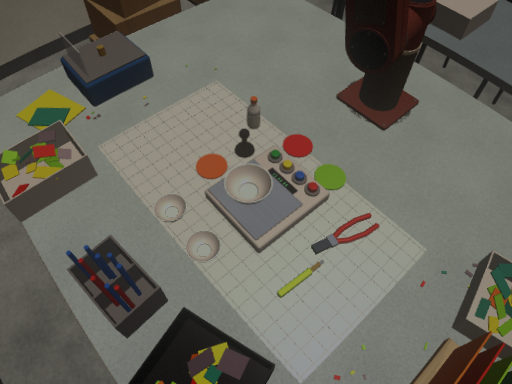

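View pics/side0.png

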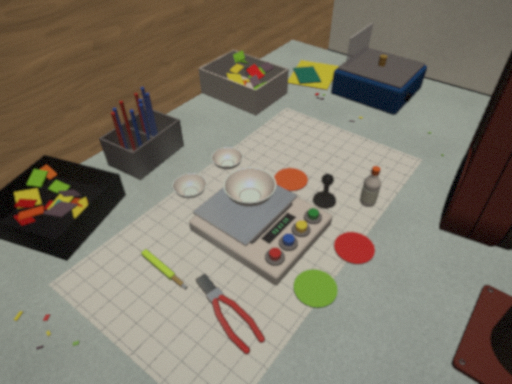

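The scene picture shows the button row at green (275,155), yellow (288,166), blue (300,176) and red (313,187). In the side picture the same row is at green (313,214), yellow (301,227), blue (289,241) and red (275,255). The lime disc (330,177) and the red disc (298,145) look similar, but they lie flat on the table off the scale. Next I'll segment and triangulate the buttons and make an enlarged crop to confirm them.

```bash
cat > h.py <<'E'
from bench import telemetry, optics, r
import cv2, numpy as np
HUE={"green":(50,85),"yellow":(20,32),"blue":(105,125),"red":(-8,8)}
def centre(img,col,guess,rad=10):
    hsv=cv2.cvtColor(img,cv2.COLOR_RGB2HSV).astype(int); h=hsv[...,0]; lo,hi=HUE[col]
    if lo<0: h=(h+90)%180-90
    m=((h>=lo)&(h<=hi)&(hsv[...,1]>110)&(hsv[...,2]>60))
    y,x=np.mgrid[:384,:512]; m&=np.hypot(x-guess[0],y-guess[1])<rad
    n,l,st,c=cv2.connectedComponentsWithStats(m.astype(np.uint8))
    k=1+st[1:,4].argmax(); return c[k],st[k,2:5]
def ray(name,px,ci=None):
    ci=ci or optics.camera_info(name)
    u=cv2.undistortPoints(np.array([[px]],float),np.array(ci["camera_matrix"]),np.array(ci["distortion"])).ravel()
    E=np.array(ci["extrinsics"]); d=E[:3,:3]@[u[0],u[1],1]; return E[:3,3],d/np.linalg.norm(d)
def plane(o,d,z): return o+d*(z-o[2])/d[2]
def tri(rs):
    A=sum(np.eye(3)-np.outer(d,d) for o,d in rs); b=sum((np.eye(3)-np.outer(d,d))@o for o,d in rs)
    p=np.linalg.solve(A,b); return p,[np.linalg.norm(np.cross(p-o,d)) for o,d in rs]
E
python3 - <<'E'
from h import *
a=cv2.imread("pics/scene0.png")[:,:,::-1].copy();b=cv2.imread("pics/side0.png")[:,:,::-1].copy()
S=dict(green=(275,155),yellow=(288,166),blue=(300,176),red=(313,187));D=dict(green=(313,214),yellow=(301,227),blue=(289,241),red=(275,255))
for c in S:
    p,s=centre(a,c,S[c]);q,t=centre(b,c,D[c]); rs=[ray("scene",p),ray("side",q)]
    P,e=tri(rs); print(c,p.round(1),s,q.round(1),t,P.round(4),np.round(e,4),plane(*rs[0],.058)[:2].round(4),plane(*rs[1],.058)[:2].round(4))
c1=cv2.resize(a[130:210,240:340],None,fx=4,fy=4,interpolation=2);c2=cv2.resize(b[190:270,245:345],None,fx=4,fy=4,interpolation=2)
cv2.imwrite("pics/crop.png",np.hstack([c1,c2])[:,:,::-1])
E
```

```text
green [275.  153.2] [ 9  7 45] [312.9 212.9] [ 9  8 58] [ 0.4591 -0.0227  0.0542] [0.0006 0.0006] [ 0.4611 -0.0212] [ 0.4574 -0.0186]
yellow [287.  164.4] [ 9 10 77] [301.  225.7] [ 11  11 106] [0.4602 0.0254 0.0523] [0.0003 0.0003] [0.4639 0.0287] [0.4577 0.0297]
blue [299.6 174.6] [ 8  8 48] [288.2 238.9] [11  9 80] [0.4608 0.0738 0.0543] [0.0005 0.0005] [0.4628 0.0749] [0.4592 0.0771]
red [312.5 186.2] [10 10 71] [274.5 253.4] [ 12  12 116] [0.4618 0.1218 0.0534] [0.0004 0.0004] [0.4645 0.1232] [0.4598 0.1253]
```

View pics/crop.png

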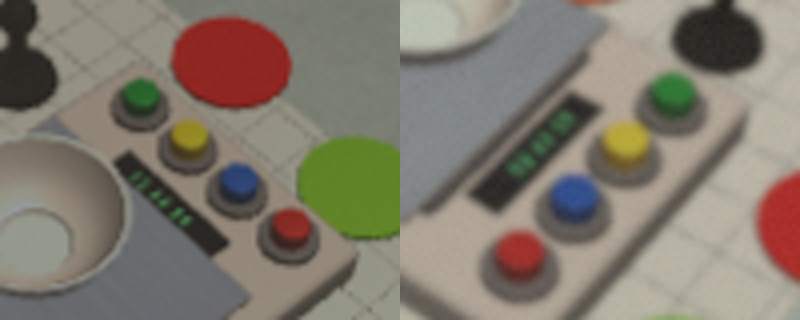

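The crop confirms the row order: green, yellow, blue, red, with the discs off the scale. The spacing is 48 mm and the height about 54 mm (centroid includes the cap sides), both as expected. I'll square the tool, shut the fingers and move over the yellow button.

>>> {"name": "step_arm", "arguments": {
  "moves": [
    [0,0,0,0,0,0.045],
    [0,0,0,0,0,0.045],
    [0.06,-0.13,0,0,0,0],
    [0.06,-0.13,0,0,0,0],
    [0.06,-0.13,0,0,0,0],
    [0.06,-0.13,0,0,0,0],
    [0.06,-0.13,0,0,0,0],
    [0.06,-0.13,0,0,0,0],
    [0.06,-0.13,0,0,0,0],
    [0.06,-0.13,0,0,0,0],
    [0.06,-0.13,0,0,0,0],
    [0.06,-0.13,0,0,0,0]
  ],
  "grip": 1
}}

```text
time: 1.3
ee_pos: [0.3546, -0.2084, 0.2311]
tcp_rot: [[1.0, -0.0, 0.0], [-0.0, -1.0, 0.0], [0.0, -0.0, -1.0]]
wrist_force: [0.7, -0.3, -0.3]
gripper_width: 0.0
grip_force: 0.0
```

>>> {"name": "step_arm", "arguments": {
  "moves": [
    [0.06,-0.13,0,0,0,0],
    [0.06,-0.13,0,0,0,0],
    [0.06,-0.13,0,0,0,0],
    [0.06,-0.13,0,0,0,0],
    [0.06,-0.13,0,0,0,0],
    [0.05,-0.13,0,0,0,0],
    [0,0,0,0,0,0],
    [0,0,0,0,0,0],
    [0,0,0,0,0,0]
  ]
}}

```text
time: 2.2
ee_pos: [0.4589, 0.0232, 0.2309]
tcp_rot: [[1.0, -0.0, -0.001], [-0.0, -1.0, -0.0], [-0.001, 0.0, -1.0]]
wrist_force: [0.1, -0.2, 0.1]
gripper_width: -0.0001
grip_force: 0.0
```

Run:
```python
from h import *
s=telemetry.get_state();ci=optics.camera_info("wrist");w=optics.camera("wrist")
cv2.imwrite("pics/wrist1.png",w[:,:,::-1]);np.savez("w1.npz",**ci)
print(s["time"],s["ee_pos"],s["wrist_force"],np.round(ci["extrinsics"],3).tolist())
```

```text
2.2 [0.4589085  0.02317033 0.23094406] [ 0.13277328 -0.17160825  0.13130328] [[0.0, -0.948, -0.319, 0.541], [-1.0, -0.0, -0.001, 0.025], [0.0, 0.319, -0.948, 0.374], [0.0, 0.0, 0.0, 1.0]]
```

View pics/wrist1.png

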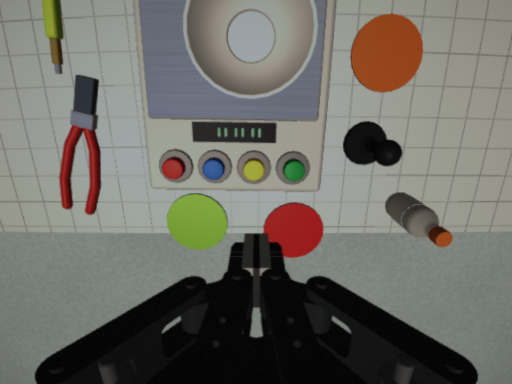

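The wrist picture shows red (173,169), blue (213,170), yellow (253,170) and green (293,170). The bottle and suction handle stand clear to the right. I'll combine this near-overhead view with the other two.

Run:
```python
from h import *
L=lambda f:cv2.imread(f)[:,:,::-1].copy()
a,b,w=L("pics/scene0.png"),L("pics/side0.png"),L("pics/wrist1.png");ci=dict(np.load("w1.npz"))
G=dict(green=((275,155),(313,214),(293,170)),yellow=((288,166),(301,227),(253,170)),blue=((300,176),(289,241),(213,170)),red=((313,187),(275,255),(173,169)))
for c,g in G.items():
    W,t=centre(w,c,g[2],16); rw=ray("wrist",W,ci)
    rs=[ray("scene",centre(a,c,g[0])[0]),ray("side",centre(b,c,g[1])[0]),rw]
    P,e=tri(rs); print(c,W.round(1),t,P.round(4),np.round(e,4),plane(*rw,.06)[:2].round(4))
```

```text
green [293.9 170.5] [ 21  20 330] [ 0.4594 -0.0216  0.0549] [0.0012 0.0006 0.0011] [ 0.4612 -0.0199]
yellow [253.5 169.3] [ 22  23 374] [0.4605 0.0266 0.0532] [0.0005 0.001  0.0011] [0.4627 0.0275]
blue [212.8 169.2] [ 21  21 334] [0.4612 0.0749 0.0553] [0.0011 0.0008 0.0011] [0.4629 0.075 ]
red [172.  168.5] [ 22  21 343] [0.4622 0.1232 0.0552] [0.0013 0.001  0.0013] [0.4637 0.123 ]
```

All three views agree to about 1 mm: yellow is at (0.461, 0.027) and green at (0.460, -0.021). I'll descend to just above yellow.

>>> {"name": "step_arm", "arguments": {
  "moves": [
    [0.008,-0.013,0.1,0,0,0],
    [0,0,0.12,0,0,0],
    [0,0,0.12,0,0,0],
    [0,0,0.12,0,0,0],
    [0,0,0.06,0,0,0],
    [0,0,0.02,0,0,0],
    [0,0,0,0,0,0],
    [0,0,0,0,0,0]
  ]
}}

```text
time: 3.05
ee_pos: [0.4628, 0.027, 0.0706]
tcp_rot: [[1.0, -0.001, 0.002], [-0.001, -1.0, -0.0], [0.002, 0.0, -1.0]]
wrist_force: [-0.1, 0.3, -0.0]
gripper_width: 0.0001
grip_force: 0.0
```

>>> {"name": "step_arm", "arguments": {
  "moves": [
    [0,0,0.007,0,0,0],
    [0,0,0.007,0,0,0],
    [0,0,0.007,0,0,0],
    [0,0,0.007,0,0,0],
    [0,0,0.007,0,0,0],
    [0,0,0.005,0,0,0],
    [0,0,0.005,0,0,0],
    [0,0,0,0,0,0],
    [0,0,0,0,0,0]
  ]
}}

```text
time: 3.95
ee_pos: [0.4619, 0.0278, 0.056]
tcp_rot: [[1.0, 0.0, 0.0], [0.0, -1.0, 0.0], [0.0, -0.0, -1.0]]
wrist_force: [-1.1, -0.2, 4.7]
gripper_width: 0.0001
grip_force: 2.2
```

At 4 mm of travel the force is 4.7 N, which matches the spring. I'll go about 2.5 mm deeper, hold briefly and check.

>>> {"name": "step_arm", "arguments": {
  "moves": [
    [0,0,0.004,0,0,0],
    [0,0,0.004,0,0,0],
    [0,0,0,0,0,0],
    [0,0,0,0,0,0],
    [0,0,0,0,0,0]
  ]
}}

```text
time: 4.45
ee_pos: [0.4619, 0.0278, 0.0536]
tcp_rot: [[1.0, 0.0, 0.0], [0.0, -1.0, 0.0], [0.0, -0.0, -1.0]]
wrist_force: [-1.8, -0.3, 5.5]
gripper_width: 0.0
grip_force: 2.9
```

The force is 5.5 N at about 6 mm, so yellow has been pressed. I'll rise clear and move over to green.

>>> {"name": "step_arm", "arguments": {
  "moves": [
    [0,0,-0.01,0,0,0],
    [0,0,-0.03,0,0,0],
    [0,0,-0.06,0,0,0],
    [-0.003,0.08,0,0,0,0],
    [-0.003,0.08,0,0,0,0],
    [0,0,0,0,0,0],
    [0,0,0.04,0,0,0],
    [0,0,0,0,0,0],
    [0,0,0,0,0,0]
  ]
}}

```text
time: 5.35
ee_pos: [0.4591, -0.0194, 0.0704]
tcp_rot: [[1.0, 0.001, -0.002], [0.001, -1.0, 0.001], [-0.002, -0.001, -1.0]]
wrist_force: [0.1, -0.1, -0.8]
gripper_width: -0.0003
grip_force: 0.0
```

Run:
```python
from h import *
a,b=optics.camera("scene"),optics.camera("side")
c1=cv2.resize(a[130:210,240:340],None,fx=4,fy=4,interpolation=2);c2=cv2.resize(b[190:270,245:345],None,fx=4,fy=4,interpolation=2)
cv2.imwrite("pics/crop2.png",np.hstack([c1,c2])[:,:,::-1]);print(telemetry.get_state()["wrist_force"])
```

```text
[ 0.13044235 -0.97152507 -0.06994354]
```

View pics/crop2.png

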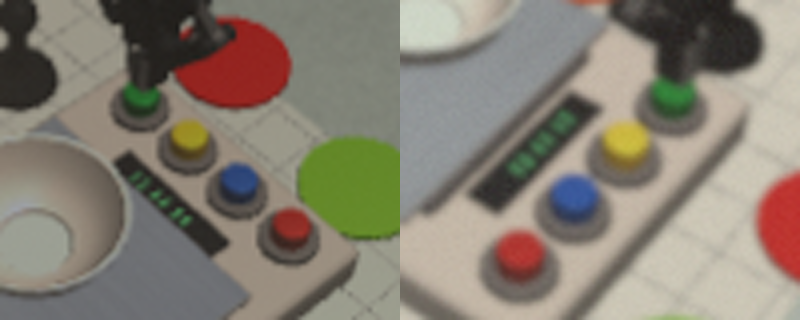

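The crop shows yellow up again and the fingertips right over green, so I'll press green to about 6.5 mm.

>>> {"name": "step_arm", "arguments": {
  "moves": [
    [0,0,0.007,0,0,0],
    [0,0,0.007,0,0,0],
    [0,0,0.007,0,0,0],
    [0,0,0.007,0,0,0],
    [0,0,0.007,0,0,0],
    [0,0,0.006,0,0,0],
    [0,0,0.006,0,0,0],
    [0,0,0.006,0,0,0],
    [0,0,0.004,0,0,0],
    [0,0,0,0,0,0]
  ]
}}

```text
time: 6.45
ee_pos: [0.46, -0.0203, 0.0544]
tcp_rot: [[1.0, 0.0, -0.0], [0.0, -1.0, -0.0], [-0.0, 0.0, -1.0]]
wrist_force: [-1.7, 0.8, 6.0]
gripper_width: 0.0003
grip_force: 2.7
```

>>> {"name": "step_arm", "arguments": {
  "moves": [
    [0,0,0.002,0,0,0],
    [0,0,0,0,0,0],
    [0,0,0,0,0,0],
    [0,0,0,0,0,0],
    [0,0,0,0,0,0],
    [0,0,0,0,0,0],
    [0,0,0,0,0,0],
    [0,0,0,0,0,0],
    [0,0,0,0,0,0],
    [0,0,0,0,0,0]
  ]
}}

```text
time: 7.45
ee_pos: [0.46, -0.0203, 0.0539]
tcp_rot: [[1.0, 0.0, -0.0], [0.0, -1.0, -0.0], [-0.0, 0.0, -1.0]]
wrist_force: [-3.2, 0.7, 5.6]
gripper_width: 0.0
grip_force: 2.8
```

>>> {"name": "step_arm", "arguments": {
  "moves": [
    [0,0,-0.01,0,0,0],
    [0,0,-0.03,0,0,0],
    [0,0,-0.08,0,0,0],
    [0,0,-0.12,0,0,0],
    [0,0,-0.12,0,0,0],
    [0,0,-0.12,0,0,0],
    [0,0,-0.05,0,0,0],
    [0,0,0,0,0,0],
    [0,0,0,0,0,0],
    [0,0,0,0,0,0]
  ]
}}

```text
time: 8.45
ee_pos: [0.4589, -0.02, 0.211]
tcp_rot: [[1.0, 0.0, -0.003], [0.0, -1.0, 0.001], [-0.003, -0.001, -1.0]]
wrist_force: [-0.5, -0.1, -0.1]
gripper_width: -0.0002
grip_force: 0.0
```

Run:
```python
from h import *
w=optics.camera("wrist");cv2.imwrite("pics/wrist2.png",w[:,:,::-1])
s=telemetry.get_state();print(s["time"],s["ee_pos"],s["wrist_force"])
```

```text
8.5 [ 0.45888884 -0.02003679  0.21090227] [-0.56453462 -0.69122925  0.36809372]
```

View pics/wrist2.png

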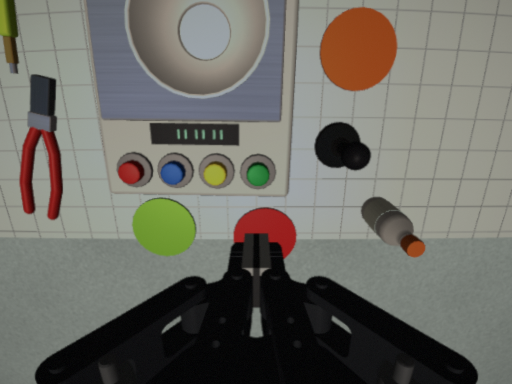

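All four buttons are up (row at about y = 172) and everything else is where it was, so I'll hand in.

```bash
python3 -c "
from bench import r
print(r.job_done())"
```

```text
the job is handed in; nothing more can be done
None
```

I pressed yellow about 6 mm and it came up again, then held green down for over a second and came away. The other things look undisturbed in the last picture; the job is handed in at about 8.5 s, and no verdict was shown.

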